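Put the objective away in the dry box

TASK

Lift the dry box's stiff lid by its bow handle and swing it back until you feel it meet the rubber-nosed stop behind the box; hold it lightly but definitely pressed against the stop for about a second, without forcing it, and leave it standing there. Then take the black objective case from the bench and set it upright, fully down, in the large round socket inside the box. Leave the beaker, tally counter and counting slide where they are.

Things in the scene. Friction and masses are not known exactly. Their poses are not given: they have to be found in the camera images.
- dry_box: Grey open box fixed to the bench, 130 (x) x 150 (y) x 52 mm high, walls 4 mm, floor 5 mm; origin at the centre of its underside, z up, -x is its front (handle side), +x its hinge side. A black insert 16 mm thick lies on the floor, with two round through holes: a large socket 49 mm in diameter and a smaller one of 33 mm.
- socket (a point): Centre of the large socket at the bottom, on the box floor, 5 mm above the bench; axes those of the box.
- box_lid (a joint): Lid angle in rad (noisy): 0 shut, grows as it opens about the box's far rim. Stiff hinge (friction 0.3 N m, lid 0.3 kg): the lid stays where it is left. Starts shut or up to 0.35 ajar. The stop catches it past upright, between 1.6 and 1.88; where exactly must be felt.
- lid_hinge (a point): Middle of the hinge axis, which runs along the box's y, 65 mm to the +x side of the box centre and 52 mm up. Its axes turn with the lid: the lid lies towards -x, z is its outward normal; same as the box's when shut. The lid is a tray 130 x 150 x 26 mm, its outer face 26 mm (z) from the hinge.
- lid_handle (a point): Middle of the steel bow handle on the lid's outer face: a round bar 10 mm thick along the box's y, 60 mm clear between its legs, axis 40 mm off the face. In the lid's axes it lies 120 mm along -x and 66 mm along z from the hinge. A pinched bar can turn between the pads.
- stop_post: Lid stop fixed behind the box, on its +y side: 16 mm square post 131 mm high; origin under its foot, axes as the box. A screw's rubber nose (7 mm radius, centre 118 mm up, 30 to 40 mm before the post, setting not measured) meets the lid's outer face 70 mm from the hinge. Press with 4 to 30 N at the nose (2 to 15 N at the handle, beyond hinge friction); more bends it.
- objective_case: Black cylindrical screw case of an objective, 44 mm diameter, 62 mm high, 0.08 to 0.17 kg, standing upright on the bench to the left or the right of the box; origin at the centre of its underside.
- beaker: Clear empty beaker, 45 mm diameter, 59 mm high, on the other side of the box; a bystander. Origin at the centre of its underside.
- tally_counter: Grey round hand tally counter lying flat, 46 mm across, 21 mm high; a bystander. Origin at the centre of its underside.
- hemocytometer: Flat counting slide, 34 x 75 x 8 mm; a bystander. Origin at the centre of its underside.
Not all that is in view belongs to the job. Several things have the shape of the objective_case; the one meant has the colours described above.

How it is judged:
By the outcome, as a careful person would: the job done as asked, in the order asked, and still so for the second after the job is handed in, with the robot touching nothing.
It also fails if it takes over 67 s, if anything falls off the work surface, if the arm or the gripper's body presses on something with over 40 N, if the wrist force passes 120 N, or if a joint passes its speed limit or range.

ROBOT

A 6-joint arm with a two-finger parallel gripper is mounted at the origin on a cart in front of the work surface, level with it; the furniture and walls round the work are solid. World frame = base frame: x ahead of the robot, y to its left, z up, the work surface at z = 0. Lengths are in m, angles in rad, forces in N, time in s.
With the tool pointing down it reaches from about 0.375 to 0.925 m from the base axis. Payload 5.7 kg.
Tool frame: the origin (TCP) lies midway between the tips of the shut fingers; the grasp point (between the pads) lies 19 mm behind it; z points along the fingers, x is the direction in which the jaws open and shut, and the axes are right-handed (so a half turn about z gives the same grasp; the last joint's range is limited). The gripper opens to 88 mm and grips with 3 to 60 N. Pads are 20 mm wide; open, the fingers measure 115 mm over their backs; the gripper's body (75 mm by 178 mm) begins 61 mm behind the grasp point.
Start: joints at [-1.415, 0.359, 1.51, -0, 1.272, -0.115], TCP at [0.16, -0.578, 0.223] pointing down, gripper open.
Joint ranges: [-2.97, 2.97], [-1.01, 2.36], [0.21, 2.38], [-0.96, 4.11], [0.2, 2.71], [-2.98, 2.98]. Speed limits (rad/s): [2.39, 2.39, 3.14, 3.14, 3.14, 3.14].

INTERFACE

Orientations are given as a unit quaternion [x, y, z, w].
In Python, from bench import move_ptp, servo_line, goto_joints, move_gripper, sleep, inverse_kinematics, capture, PlanningError, close_job, spot_in, silhouettes, current_clock, current_joint_pos, current_qvel, current_joint_torque, current_position, current_orientation, current_force, current_torque, current_finger_gap gives the robot as it stands. Calls block until the motion is done:
- move_ptp(position, orientation): joint-space move of the TCP to a pose.
- servo_line(position, orientation=None, rate=0.15, contact_N=None): straight line of the TCP; orientation=None keeps the orientation; rate is the mean speed in m/s. With contact_N (N) it stops when the force on the tool has changed by that much, and returns True; else False.
- goto_joints(angles): joint-space move.
- move_gripper(opening): finger opening in m; the grip force is fixed at half the most; returns when the fingers have stopped.
- sleep(seconds).
- inverse_kinematics(position, orientation): joint angles nearest the present ones, or None.
- capture(name): name is "scene" or "side" or "wrist"; returns a dict with "image" (384x512x3 uint8, blue, green, red), "range_z" (384x512 float32, m along the optical axis (not along the pixel's ray), 0 where there is no reading), "intrinsics" (3x3 intrinsics, pixels), "R" (3x3) and "t" (3): a world point X has camera coordinates R X + t. Camera axes: x right, y down, z forward; pixel columns grow to the right and rows downward; lengths in m; the calibration is good to about 2 mm. The wrist camera is an equidistant fisheye: a pixel r from the principal point sees the ray r / f radians off the axis. A picture is of the moment at which its call begins.
A pose or a line that the arm cannot do raises PlanningError and nothing moves.
- close_job(): hands the job in, once; it reports no verdict.
Trained networks look in the newest picture that a camera, given by its name, has taken for a name from the list of things; names that differ only in an ending like _2 or _b are one class to them, and where a whole thing is asked for, a point or a joint stands for the part that bears it (a point fixed in the world has none). Each returns a list of dicts, best first, with "conf" (0 to 1); they miss things now and then, are a little off and sometimes report something else, mostly with a low value. They report only what shows in the picture. A call takes as long as a camera call. They do not tell look-alikes from the thing itself.
- spot_in(camera, query): "xy" ([column, row] in pixels, amid what is visible of it).
- silhouettes(camera, query): "region" (384x512 bool, what is visible of it) and "xy" ([column, row] in pixels, amid what is visible of it).
Readings, each from a call of its own:
- current_clock(): time.
- current_joint_pos(): joint angles.
- current_qvel(): joint speeds.
- current_joint_torque(): joint torques, N m.
- current_position(): TCP position.
- current_orientation(): TCP orientation.
- current_force(): force on the tool from outside, world axes, zero at the start.
- current_torque(): the same for the moment, N m.
- current_finger_gap(): finger opening in m.
Only numpy, scipy, OpenCV 4.12 (cv2) and the standard library are available. Lean on these libraries where they do the work, as an engineer would, in place of code of your own. Each camera call takes 0.05 s, during which the arm holds its last target. There are 200 camera calls.

## Working session

There is one attempt and no reset: what is moved stays moved. The work goes in short steps, each a Python script; the robot and the scene stay as the last script left them, time stands still between calls to the robot, and variables do not carry over. Pictures are saved under pics/ and viewed, about 8 in all and at most 12, crops included, and the job is handed in when it is done.

```bash
ls; mkdir -p pics; cat > h.py <<'E'
import numpy as np, cv2
from bench import *
from scipy.spatial.transform import Rotation as Rot
def world(c,mask=None):
    K,R,t,d=c["intrinsics"],c["R"],c["t"],c["range_z"]
    v,u=np.nonzero((d>0) if mask is None else (mask&(d>0)))
    z=d[v,u]; P=np.stack([(u-K[0,2])/K[0,0]*z,(v-K[1,2])/K[1,1]*z,z],1)
    return (P-t)@R, u, v
E
python3 - <<'E'
from h import *
a=capture("scene");b=capture("side")
cv2.imwrite("pics/scene.png",cv2.resize(a["image"],(800,600)));cv2.imwrite("pics/side.png",cv2.resize(b["image"],(800,600)))
for n,c in(("scene",a),("side",b)):
    print(n,c["intrinsics"][0,0], (-c["R"].T@c["t"]).round(3), c["R"][2].round(2))
    for q in ["dry_box","box_lid","lid_handle","stop_post","objective_case","beaker","tally_counter","hemocytometer"]:
        for s in silhouettes(n,q):
            if s["conf"]<.3: continue
            P,u,v=world(c,s["region"])
            print(q,round(s["conf"],2),np.round(s["xy"]),len(P),*(np.percentile(P,[2,50,98],axis=0).round(3).tolist() if len(P) else []))
print(current_clock(),current_orientation())
E
```

```text
pics
scene 423.797545636295 [-0.41  -0.798  0.742] [ 0.68  0.57 -0.46]
dry_box 0.86 [227. 196.] 2015 [0.456, 0.032, 0.001] [0.495, 0.091, 0.044] [0.593, 0.183, 0.147]
box_lid 0.55 [228. 189.] 947 [0.463, 0.032, 0.002] [0.495, 0.093, 0.095] [0.682, 0.301, 0.15]
lid_handle 0.69 [227. 187.] 909 [0.463, 0.032, 0.018] [0.493, 0.09, 0.096] [0.676, 0.299, 0.15]
stop_post 0.58 [245. 169.] 162 [0.627, 0.164, 0.022] [0.664, 0.171, 0.095] [0.79, 0.309, 0.129]
objective_case 0.7 [184. 206.] 203 [0.39, 0.201, -0.0] [0.402, 0.209, 0.03] [0.429, 0.232, 0.062]
objective_case 0.59 [294. 224.] 180 [0.559, -0.17, -0.002] [0.579, -0.136, 0.006] [0.612, -0.1, 0.009]
beaker 0.64 [298. 268.] 380 [0.354, -0.32, 0.002] [0.366, -0.304, 0.036] [0.396, -0.278, 0.058]
hemocytometer 0.56 [295. 223.] 173 [0.559, -0.17, -0.002] [0.578, -0.136, 0.006] [0.604, -0.1, 0.009]
side 359.1766398890005 [0.094 0.091 0.905] [ 0.49 -0.07 -0.87]
dry_box 0.8 [226. 207.] 3459 [0.455, 0.038, 0.002] [0.49, 0.112, 0.09] [0.591, 0.183, 0.15]
box_lid 0.71 [226. 203.] 2485 [0.463, 0.04, 0.078] [0.507, 0.112, 0.097] [0.589, 0.183, 0.151]
lid_handle 0.65 [229. 201.] 2470 [0.463, 0.04, 0.077] [0.51, 0.111, 0.097] [0.592, 0.182, 0.151]
stop_post 0.87 [197. 172.] 350 [0.626, 0.158, -0.001] [0.66, 0.175, 0.034] [0.692, 0.195, 0.131]
objective_case 0.86 [144. 274.] 424 [0.369, 0.318, 0.001] [0.384, 0.335, 0.06] [0.411, 0.359, 0.064]
tally_counter 0.64 [167. 187.] 178 [0.617, 0.256, 0.003] [0.634, 0.274, 0.019] [0.656, 0.295, 0.024]
hemocytometer 0.66 [311. 184.] 313 [0.558, -0.167, -0.001] [0.579, -0.13, 0.007] [0.602, -0.094, 0.011]
0.9 [ 7.96089464e-01 -6.05178952e-01 -1.97018182e-05 -1.57098005e-05]
```

View pics/scene.png

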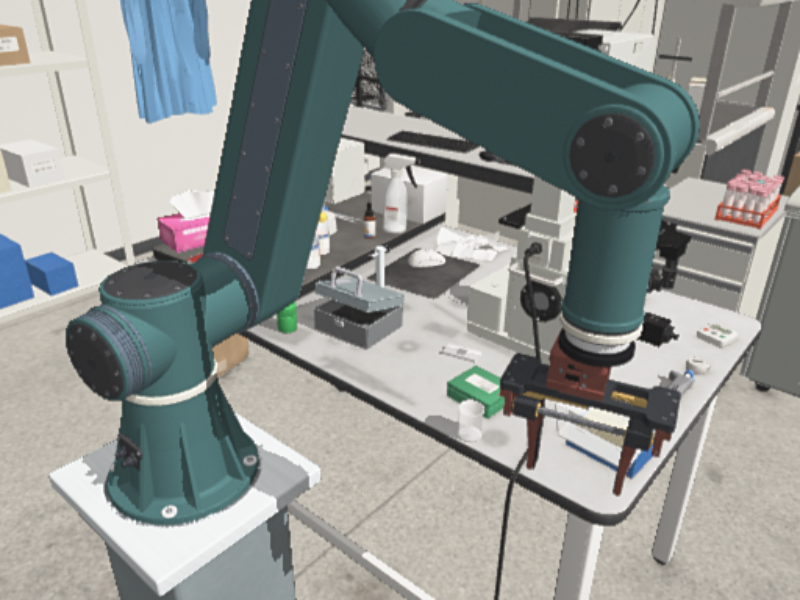

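View pics/side.png

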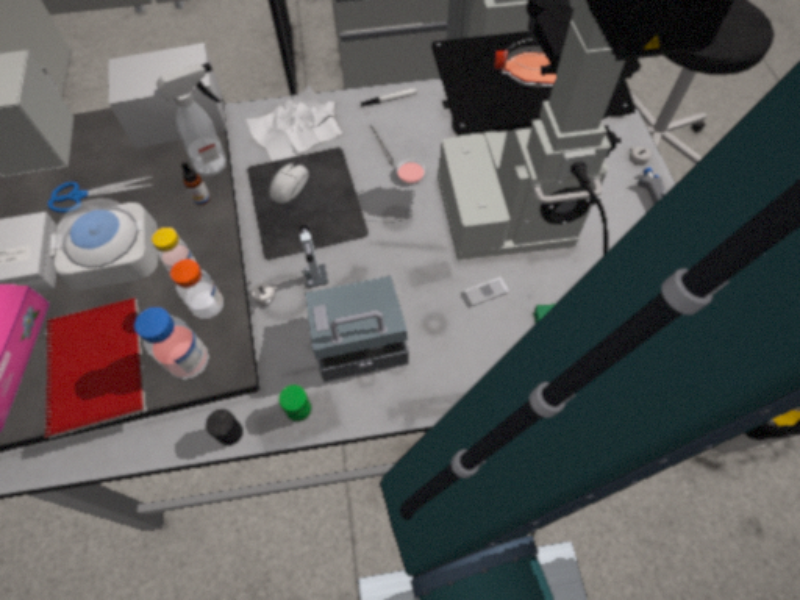

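The black case shows in the side view at (224,427) in the 800 px picture, left of the box. A green look-alike stands at (295,403). The lid is ajar, and the stop post is at (312,260). Next I'll fit the box, lid and post model to the depth data.

```bash
cat > fit.py <<'E'
from h import *
from scipy.optimize import least_squares
def sdbox(p,c,h):
    q=np.abs(p-c)-h
    return np.linalg.norm(np.maximum(q,0),axis=1)+np.minimum(q.max(1),0)
def seg(p,a,b,r):
    a,b=np.array(a),np.array(b);t=np.clip((p-a)@(b-a)/((b-a)@(b-a)),0,1)
    return np.linalg.norm(p-a-t[:,None]*(b-a),axis=1)-r
def Tlid(P,x):
    c,s=np.cos(x[2]),np.sin(x[2]); d=P-[x[0],x[1],0]
    B=np.stack([c*d[:,0]+s*d[:,1],-s*d[:,0]+c*d[:,1],d[:,2]-x[4]],1)
    q=B-[.065,0,.052]; c,s=np.cos(x[3]),np.sin(x[3])
    # lid open: -x direction rotates up: lid ex=(c,0,-s), ez=(s,0,c)
    return B,np.stack([c*q[:,0]-s*q[:,2],q[:,1],s*q[:,0]+c*q[:,2]],1)
def res(x,P):
    B,L=Tlid(P,x)
    D=[sdbox(B,[0,0,.026],[.065,.075,.026]),sdbox(L,[-.065,0,.013],[.065,.075,.013]),
       seg(L,[-.12,-.035,.066],[-.12,.035,.066],.005)]+[seg(L,[-.12,s*.035,.026],[-.12,s*.035,.066],.005) for s in(-1,1)]
    return np.min(np.abs(D),axis=0)
def run(cams,x0=(.525,.11,0,.3,0)):
    Ps=[]
    for c in cams:
        P,u,v=world(c); Ps.append(P[(P[:,0]>.42)&(P[:,0]<.63)&(P[:,1]>.0)&(P[:,1]<.23)&(P[:,2]>.012)&(P[:,2]<.2)])
    best=None
    for a in (0.05,.2,.35):
      for yw in(-.15,.15):
        x=np.array(x0);x[3]=a;x[2]=yw
        r=least_squares(lambda x:np.r_[np.concatenate([res(x,P)/np.sqrt(len(P)) for P in Ps])/.003*10, x[4]/.002],x,loss="soft_l1")
        if best is None or r.cost<best.cost: best=r
    return best.x,best.cost,[(len(P),np.median(res(best.x,P)).round(4),np.percentile(res(best.x,P),90).round(4)) for P in Ps]
E
python3 - <<'E'
from fit import *
a=capture("scene");b=capture("side")
for cs in ([b],[a],[a,b]):
    x,c,s=run(cs);print(x.round(4),round(c,2),s)
cx,cy=144,274
cv2.imwrite("pics/case.png",cv2.resize(b["image"][235:300,110:240],(780,390),interpolation=cv2.INTER_CUBIC))
P,u,v=world(b); m=(P[:,0]>.33)&(P[:,0]<.46)&(P[:,1]>.28)&(P[:,1]<.40)&(P[:,2]>.052)&(P[:,2]<.075)
Q=P[m];print("case top",len(Q),Q.min(0),Q.max(0),Q.mean(0),cv2.minEnclosingCircle(Q[:,:2].astype(np.float32)))
m=(P[:,0]>.60)&(P[:,0]<.75)&(P[:,1]>.13)&(P[:,1]<.23)&(P[:,2]>.02)
Q=P[m];
for lo,hi in((.02,.06),(.06,.1),(.1,.114),(.114,.126),(.126,.14)):
    q=Q[(Q[:,2]>lo)&(Q[:,2]<hi)]; print(lo,len(q),*( [q.min(0).round(3),q.max(0).round(3)] if len(q) else []))
E
```

```text
[0.5231 0.1185 0.0712 0.1911 0.0072] 214.83 [(3344, np.float64(0.0027), np.float64(0.0104))]
[0.5261 0.11   0.0659 0.1239 0.0139] 156.73 [(1840, np.float64(0.0025), np.float64(0.007))]
[0.5248 0.1103 0.0636 0.154  0.0106] 390.74 [(1840, np.float64(0.0025), np.float64(0.0083)), (3344, np.float64(0.0031), np.float64(0.0094))]
case top 304 [0.36826723 0.28854833 0.05203272] [0.4576852  0.39016489 0.0654416 ] [0.3942762  0.33913759 0.0603738 ] ((0.4247380495071411, 0.3381250500679016), 0.056744933128356934)
0.02 45 [0.657 0.169 0.02 ] [0.664 0.184 0.059]
0.06 26 [0.658 0.169 0.06 ] [0.671 0.185 0.1  ]
0.1 11 [0.658 0.169 0.101] [0.69  0.184 0.114]
0.114 77 [0.623 0.169 0.115] [0.696 0.186 0.126]
0.126 36 [0.658 0.17  0.126] [0.692 0.185 0.133]
```

View pics/case.png

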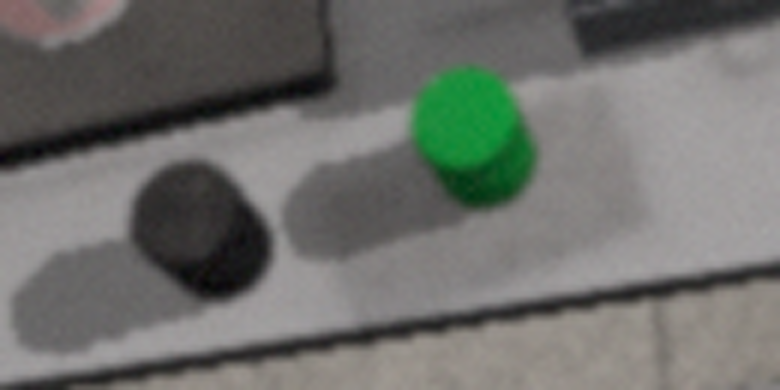

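The crop confirms the black case at crop (200,225); the green one at (470,135) is the decoy. The fit's z offset is suspicious, so I'll check it against the raw planes.

```bash
python3 - <<'E'
from fit import *
for n in("scene","side"):
    c=capture(n);P,u,v=world(c)
    P=P[(P[:,0]>.42)&(P[:,0]<.62)&(P[:,1]>.0)&(P[:,1]<.21)&(P[:,2]>-.02)&(P[:,2]<.2)]
    rng=np.random.default_rng(0);best=0
    Q=P[(P[:,2]>.06)&(P[:,2]<.13)]
    for _ in range(2000):
        a,b,d=Q[rng.choice(len(Q),3,False)];m=np.cross(b-a,d-a);l=np.linalg.norm(m)
        if l<1e-5: continue
        m/=l
        if abs(m[2])<.8: continue
        k=np.abs((Q-a)@m)<.003
        if k.sum()>best: best=k.sum();I=k
    q=Q[I];A=np.c_[q[:,:2],np.ones(len(q))];co=np.linalg.lstsq(A,q[:,2],rcond=None)[0]
    print(n,len(Q),best,"dz/dx,dy",co.round(3),"z at .59,.11",(co@[.59,.11,1]).round(4),"extent",np.percentile(q,[1,99],axis=0).round(3).tolist())
    print(cv2.minAreaRect(q[:,:2].astype(np.float32)))
    h=P[P[:,2]>(np.c_[P[:,:2],np.ones(len(P))]@co+.03)]
    print("handle",len(h),np.percentile(h,[2,50,98],axis=0).round(4).tolist(),np.polyfit(h[:,1],h[:,0],1).round(3))
    lo=P[(P[:,2]>.01)&(P[:,2]<.05)&(P[:,0]<.5)];print("front",np.percentile(lo,[2,50,98],axis=0).round(3).tolist(),np.polyfit(lo[:,1],lo[:,0],1).round(3))
    tb=P[(np.abs(P[:,2])<.012)];print("table z",np.median(tb[:,2]))
E
```

```text
scene 788 401 dz/dx,dy [-0.267 -0.01   0.237] z at .59,.11 0.0783 extent [[0.467, 0.032, 0.076], [0.597, 0.182, 0.111]]
((0.5323200225830078, 0.10929124802350998), (0.1320686787366867, 0.15317949652671814), 3.96366810798645)
handle 71 [[0.4828, 0.0669, 0.1375], [0.4887, 0.1037, 0.1472], [0.4955, 0.1437, 0.1535]] [-0.066  0.496]
front [[0.425, 0.03, 0.011], [0.462, 0.099, 0.032], [0.497, 0.207, 0.05]] [-0.099  0.475]
table z -0.0007336303221818712
side 2359 1920 dz/dx,dy [-0.281 -0.017  0.246] z at .59,.11 0.0779 extent [[0.468, 0.038, 0.076], [0.595, 0.187, 0.112]]
((0.5311611890792847, 0.11251489073038101), (0.12802399694919586, 0.14977730810642242), 3.925309419631958)
handle 151 [[0.4827, 0.0708, 0.1392], [0.4885, 0.1104, 0.1499], [0.4948, 0.1476, 0.1534]] [-0.069  0.496]
front [[0.454, 0.037, 0.011], [0.464, 0.11, 0.021], [0.494, 0.179, 0.05]] [-0.059  0.478]
table z -0.0007169078109700358
```

```bash
cat >> h.py <<'E'
BX,BY,YAW=.5225,.1095,.068
ex=np.array([np.cos(YAW),np.sin(YAW),0]);ey=np.array([-ex[1],ex[0],0]);ez=np.array([0,0,1.])
def box(x,y,z): return np.array([BX,BY,0])+x*ex+y*ey+z*ez
def down(a): return np.array([np.cos(a/2),np.sin(a/2),0,0])
def handle(th,dr=0):
    c,s=np.cos(th),np.sin(th);k=1+dr/.137
    return box(.065+(-.12*c+.066*s)*k,0,.052+(.12*s+.066*c)*k)
def tang(th):
    c,s=np.cos(th),np.sin(th);v=(.12*s+.066*c)*ex+(.12*c-.066*s)*ez;return v/np.linalg.norm(v)
def rad(th): v=handle(th)-box(.065,0,.052);return v/np.linalg.norm(v)
GP=np.array([0,0,-.019])  # TCP offset from grasp point, tool down
E
python3 - <<'E'
from h import *
b=capture("side");P,u,v=world(b)
P=P[(P[:,2]>.13)&(P[:,0]>.3)&(P[:,0]<1)&(abs(P[:,1])<.6)]
r=np.hypot(P[:,0],P[:,1]);a=np.arctan2(P[:,1],P[:,0])
for lo in np.arange(-1.2,.9,.15):
    m=(a>lo)&(a<lo+.15)
    if m.any(): print(lo.round(2),m.sum(),"rmin",np.percentile(r[m],3).round(3),"z",np.percentile(P[m,2],97).round(3), "n r<.72:",(r[m]<.72).sum())
for a in(YAW,YAW+np.pi,YAW-np.pi):
  for p in (handle(.272)+GP, handle(1.88)+GP):
    print(a,p.round(3),inverse_kinematics(p,down(a)))
E
```

```text
-0.6 1150 rmin 0.625 z 0.563 n r<.72: 840
-0.45 7313 rmin 0.602 z 0.563 n r<.72: 6304
-0.3 5157 rmin 0.688 z 0.377 n r<.72: 548
-0.15 880 rmin 0.757 z 0.249 n r<.72: 0
-0.0 15 rmin 0.489 z 0.148 n r<.72: 15
0.15 170 rmin 0.493 z 0.154 n r<.72: 170
0.3 1186 rmin 0.954 z 0.265 n r<.72: 2
0.45 1061 rmin 0.685 z 0.168 n r<.72: 396
0.6 1910 rmin 0.613 z 0.195 n r<.72: 885
0.068 [0.49  0.107 0.129] [ 7.77622649e-02  3.30846393e-01  1.82938753e+00 -4.44089210e-16
  9.81358727e-01  9.76226488e-03]
0.068 [0.687 0.121 0.127] [ 7.49866073e-02  5.80901891e-01  1.38035841e+00 -4.44089210e-16
  1.18033235e+00  6.98660730e-03]
3.209592653589793 [0.49  0.107 0.129] None
3.209592653589793 [0.687 0.121 0.127] None
-3.073592653589793 [0.49  0.107 0.129] None
-3.073592653589793 [0.687 0.121 0.127] None
```

```bash
python3 - <<'E'
from h import *
d=np.array([np.cos(-1.4),np.sin(-1.4)])*.46
move_ptp([*d,.30],down(-1.35))
move_gripper(.05)
p=handle(.272)+GP
move_ptp([*(np.array(p[:2])/np.linalg.norm(p[:2])*.46),.30],down(YAW))
move_ptp([p[0],p[1],.225],down(YAW))
print(current_clock(),current_force())
w=capture("wrist");cv2.imwrite("pics/w1.png",w["image"])
print(w["intrinsics"],(-w["R"].T@w["t"]).round(3),w["R"][2].round(3))
E
```

```text
5.4083 [-0.03268805 -0.59892904  0.9212462 ]
[[297.31863964   0.         256.04192324]
 [  0.         297.31863964 190.09163652]
 [  0.           0.           1.        ]] [0.483 0.189 0.386] [ 0.015 -0.3   -0.954]
```

View pics/w1.png

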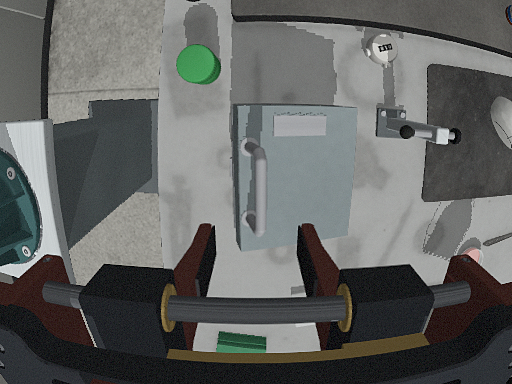

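The wrist view shows the lid and handle (bar at about (260,190)) lying between the finger planes in x. The stop and nose are at (430,135). I'll measure the bar, then grasp it.

```bash
cat >> h.py <<'E'
def wworld(c):
    K,R,t,d=c["intrinsics"],c["R"],c["t"],c["range_z"]
    v,u=np.nonzero(d>0);a,b=u-K[0,2],v-K[1,2];r=np.hypot(a,b)+1e-9;th=r/K[0,0];z=d[v,u]
    P=np.stack([a/r*np.tan(th)*z,b/r*np.tan(th)*z,z],1)
    return ((P-t)@R)[th<1.2]
E
python3 - <<'E'
from h import *
w=capture("wrist");P=wworld(w)
m=(P[:,2]>.135)&(P[:,2]<.165)&(abs(P[:,0]-.49)<.03)&(P[:,1]>.04)&(P[:,1]<.17)
h=P[m];print(len(h),np.percentile(h,[1,50,99],axis=0).round(4).tolist(),np.polyfit(h[:,1],h[:,0],1),"pred",handle(.272))
q=P[(P[:,2]>.066)&(P[:,2]<.125)&(P[:,0]>.51)&(P[:,0]<.6)&(P[:,1]>.04)&(P[:,1]<.18)]
co=np.linalg.lstsq(np.c_[q[:,:2],np.ones(len(q))],q[:,2],rcond=None)[0];print("slope",co,co@[.59,.11,1], np.percentile(q,[1,99],axis=0).round(3).tolist())
q=P[(P[:,2]>.112)&(P[:,2]<.14)&(P[:,0]>.6)&(P[:,0]<.72)&(P[:,1]>.14)&(P[:,1]<.21)];print("stop",len(q),np.percentile(q,[2,50,98],axis=0).round(3).tolist())
E
```

```text
1039 [[0.482, 0.0729, 0.1364], [0.4904, 0.1167, 0.1508], [0.497, 0.1497, 0.153]] [-0.07286144  0.4986433 ] pred [0.48971913 0.10726746 0.14781256]
slope [-0.28692057 -0.01133594  0.24781427] 0.07728417720183961 [[0.511, 0.043, 0.076], [0.595, 0.179, 0.101]]
stop 790 [[0.624, 0.169, 0.114], [0.66, 0.177, 0.122], [0.694, 0.186, 0.13]]
```

```bash
sed -i 's/BX,BY,YAW=.*/BX,BY,YAW=.5232,.112,.068/' h.py; python3 - <<'E'
from h import *
p=handle(.277)+GP
move_ptp([p[0],p[1],.20],down(YAW))
print(servo_line(p,rate=.1,contact_N=6),current_force())
move_gripper(.004)
print("gap",current_finger_gap(),current_force(),current_position()-p)
dr=0
for th in np.arange(.30,.71,.08):
    servo_line(handle(th,dr)+GP,rate=.06)
    f=current_force();fr,ft=f@rad(th),f@tang(th)
    print(round(th,2),f.round(1),"rad",fr.round(1),"tan",ft.round(1),"y",(f@ey).round(1),round(current_finger_gap(),4),(current_position()-handle(th,dr)-GP).round(4))
    if max(abs(fr),abs(ft))>20: break
print(current_clock())
E
```

```text
False [0.46864102 0.57605415 0.11088119]
gap 0.009070820489859714 [ 1.55963242 -0.20685235 -0.84522471] [5.56099179e-04 2.60278712e-05 1.01887423e-04]
0.3 [ 1.9  0.  -4.6] rad -4.6 tan -1.8 y -0.1 0.0091 [ 0.0002  0.     -0.0001]
0.38 [ 0.7  0.9 -1.3] rad -1.5 tan -0.2 y 0.8 0.0094 [0.0004 0.     0.0005]
0.46 [-2.5 -0.   3.6] rad 4.4 tan 0.0 y 0.2 0.0093 [-0.0001  0.      0.0006]
0.54 [-6.1 -0.1  7.4] rad 9.4 tan -1.6 y 0.3 0.0093 [-0.0008  0.      0.0007]
0.62 [-7.5 -0.5  9.1] rad 11.4 tan -2.8 y -0.0 0.009 [-0.0009 -0.      0.001 ]
0.7 [-5.7  0.1  8. ] rad 9.5 tan -2.4 y 0.5 0.0093 [-0.0001 -0.      0.0012]
9.25
```

```bash
python3 - <<'E'
from h import *
dr=.0006
for th in np.arange(.76,1.50,.08):
    servo_line(handle(th,dr)+GP,rate=.06)
    f=current_force();fr,ft=f@rad(th),f@tang(th)
    print(round(th,2),"rad",fr.round(1),"tan",ft.round(1),"y",(f@ey).round(1),round(current_finger_gap(),4),"dr",round(dr,4),(current_position()-handle(th,dr)-GP).round(4))
    dr+=np.clip(fr*5e-5,-.0006,.0006)
    if max(abs(fr),abs(ft))>20: break
print(current_clock(),th,dr)
E
```

```text
0.76 rad 6.2 tan -3.1 y -0.2 0.009 dr 0.0006 [ 0.0003 -0.0001  0.001 ]
0.84 rad 6.3 tan -2.3 y 0.4 0.0092 dr 0.0009 [ 0.0009 -0.      0.0011]
0.92 rad 4.3 tan -1.7 y -1.3 0.0094 dr 0.0012 [ 0.0011 -0.      0.0009]
1.0 rad 3.4 tan -1.1 y -1.4 0.0091 dr 0.0014 [ 0.0011 -0.0001  0.0004]
1.08 rad 3.1 tan -0.4 y -1.1 0.009 dr 0.0016 [ 0.0008 -0.0001  0.0001]
1.16 rad 0.7 tan 0.7 y -1.6 0.0092 dr 0.0018 [ 0.0007 -0.0001 -0.0001]
1.24 rad -0.7 tan 0.6 y -1.2 0.0093 dr 0.0018 [ 0.0008 -0.     -0.0002]
1.32 rad -1.3 tan 0.4 y -1.8 0.0092 dr 0.0018 [ 0.001  -0.     -0.0002]
1.4 rad -1.1 tan 2.3 y -2.5 0.0091 dr 0.0017 [ 0.0009  0.     -0.0003]
1.48 rad -1.2 tan 1.5 y -2.4 0.0092 dr 0.0016 [ 0.0007  0.     -0.0005]
12.5417 1.4799999999999995 0.0015832570727810453
```

```bash
cat > press.py <<'E'
from h import *
dr=.0015;th=1.48;base=[]
def step(d,rate=.02):
    global th,dr
    th+=d;servo_line(handle(th,dr)+GP,rate=rate);sleep(.1)
    f=np.mean([current_force() for _ in range(3)],axis=0)
    a,b=f@rad(th),f@tang(th); dr+=np.clip(a*3e-5,-.0003,.0003)
    p=current_position()-GP-box(.065,0,.052);act=np.arctan2(p@ez,-(p@ex))-np.arctan2(.066,.12)
    print(round(th,4),"act",round(act,4),"rad",a.round(1),"tan",b.round(2),"y",(f@ey).round(1),round(current_clock(),2));return b
while th<1.93:
    b=step(.014)
    if len(base)>=4 and b<np.median(base[-5:])-3: break
    base.append(b)
b0=np.median(base[-5:]);print("base",b0)
while b>b0-7 and th<1.97: b=step(.003)
for _ in range(6):
    sleep(.2);f=current_force();print("hold",(f@tang(th)).round(2),(f@rad(th)).round(2))
print(current_clock(),th,dr,b0,current_joint_torque().round(2))
E
python3 press.py
```

```text
1.494 act 1.4952 rad -1.1 tan 0.09 y -1.8 12.89
1.508 act 1.5063 rad 0.7 tan -3.05 y -3.2 13.24
1.522 act 1.5219 rad -0.2 tan -2.61 y -2.0 13.59
1.536 act 1.5379 rad 0.6 tan -0.36 y -2.3 13.94
1.55 act 1.5512 rad -1.0 tan -0.72 y -2.7 14.29
1.564 act 1.565 rad -0.3 tan -1.13 y -2.7 14.64
1.578 act 1.5788 rad -1.4 tan -1.58 y -1.5 14.99
1.592 act 1.5934 rad -0.9 tan -1.39 y -2.2 15.34
1.606 act 1.6072 rad -0.9 tan -1.7 y -2.7 15.69
1.62 act 1.6213 rad -1.2 tan -1.81 y -1.9 16.04
1.634 act 1.6353 rad -0.5 tan -0.75 y -1.4 16.39
1.648 act 1.6491 rad -0.1 tan -0.56 y -2.0 16.74
1.662 act 1.6631 rad 0.2 tan -0.85 y -1.8 17.09
1.676 act 1.677 rad -1.4 tan -0.56 y -0.7 17.44
1.69 act 1.6909 rad -0.5 tan -0.67 y -0.7 17.79
1.704 act 1.7051 rad -0.4 tan -1.37 y -1.2 18.14
1.718 act 1.7192 rad -0.4 tan -0.86 y -0.7 18.49
1.732 act 1.7331 rad -0.5 tan -0.38 y -0.6 18.84
1.746 act 1.7451 rad 0.6 tan -3.87 y -1.0 19.19
base -0.6726988759080814
1.749 act 1.7458 rad 0.9 tan -7.1 y -0.9 19.54
1.752 act 1.7472 rad 1.2 tan -8.64 y -1.3 19.89
hold -8.08 1.63
hold -8.22 0.93
hold -7.35 0.78
hold -7.44 1.95
hold -7.46 1.53
hold -8.26 1.0
21.0917 1.752 0.0012995530700576493 -0.6726988759080814 [ 3.200e-01 -5.872e+01 -2.697e+01  4.400e-01 -2.120e+00  3.000e-02]
```

Contact felt at θ≈1.745, and it was held for over a second at about 7 N over the moving baseline. Now I'll release and retreat.

```bash
python3 - <<'E'
from h import *
move_gripper(.03)
print(current_finger_gap(),current_force())
p=current_position()
print(servo_line([p[0],p[1],.27],rate=.15,contact_N=8),current_force())
a=YAW-np.pi/2
c=np.array([.390,.338]);k=c/np.linalg.norm(c)*.5
for an in(YAW-np.pi/2,YAW+np.pi/2): print(an,inverse_kinematics([*c,.2],down(an)),inverse_kinematics([.52,.11,.2],down(an)))
servo_line([.5,.15,.30],rate=.3)
move_ptp([*c,.20],down(a)); 
print(current_clock())
move_gripper(.08)
s=capture("side");w=capture("wrist")
cv2.imwrite("pics/w2.png",np.hstack([cv2.resize(s["image"][120:310,110:320],(420,380)),cv2.resize(w["image"],(380,285),interpolation=cv2.INTER_AREA).__class__(shape=(0,)) if 0 else cv2.copyMakeBorder(cv2.resize(w["image"],(380,285)),0,95,0,0,0)]))
np.savez("obs2.npz",**{"s_"+k:v for k,v in s.items()},**{"w_"+k:v for k,v in w.items()})
P=wworld(w);q=P[(P[:,2]>.055)&(P[:,2]<.07)&(np.hypot(P[:,0]-c[0],P[:,1]-c[1])<.04)]
print("case top wrist",len(q),np.percentile(q,[1,50,99],axis=0).round(4).tolist(),cv2.minEnclosingCircle(q[:,:2].astype(np.float32)))
E
```

```text
0.030207903953159285 [0.09937159 0.1179861  0.18817543]
False [-0.83725383  0.19375663  0.71692234]
-1.5027963267948965 [ 5.80185822e-01  2.61972536e-01  1.71788323e+00 -4.44089210e-16
  1.16173689e+00  2.08298215e+00] [ 7.84680492e-02  2.83714102e-01  1.68604477e+00 -4.44089210e-16
  1.17183378e+00  1.58126438e+00]
1.6387963267948966 [ 5.80185822e-01  2.61972536e-01  1.71788323e+00 -4.44089210e-16
  1.16173689e+00 -1.05861050e+00] [ 7.84680492e-02  2.83714102e-01  1.68604477e+00 -4.44089210e-16
  1.17183378e+00 -1.56032828e+00]
25.1333
case top wrist 1329 [[0.3707, 0.3196, 0.0571], [0.3917, 0.3401, 0.0616], [0.4117, 0.3602, 0.0633]] ((0.39058321714401245, 0.3397693336009979), 0.02219017595052719)
```

View pics/w2.png

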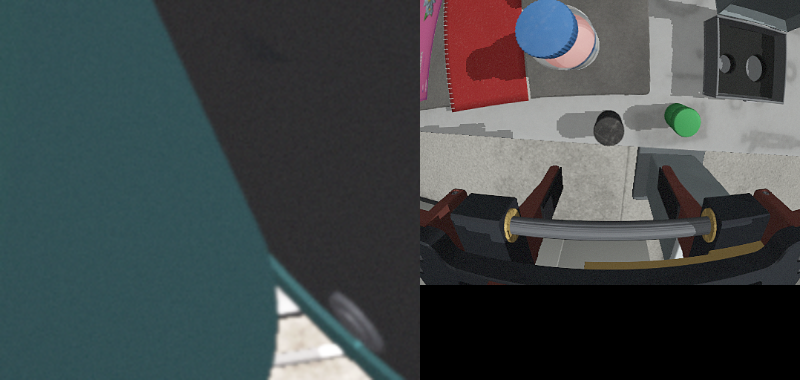

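```bash
python3 - <<'E'
from h import *
a=YAW-np.pi/2
move_ptp([.3906,.3398,.12],down(a))
print(servo_line([.3906,.3398,.031],rate=.12,contact_N=6),current_force())
move_gripper(.03)
print("gap",current_finger_gap())
servo_line([.3906,.3398,.20],rate=.2)
print("gap",current_finger_gap(),current_force())
move_ptp([.42,.11,.22],down(a))
w=capture("wrist");np.savez("obs3.npz",**w)
cv2.imwrite("pics/w3.png",w["image"]);print(current_clock(),current_finger_gap())
P=wworld(w)
c,s=np.cos(YAW),np.sin(YAW);d=P-[BX,BY,0];B=np.stack([c*d[:,0]+s*d[:,1],-s*d[:,0]+c*d[:,1],d[:,2]],1)
inn=B[(abs(B[:,0])<.06)&(abs(B[:,1])<.07)]
for lo in np.arange(-.002,.03,.004):print(round(lo,3),((inn[:,2]>lo)&(inn[:,2]<lo+.004)).sum())
fl=inn[(inn[:,2]<.0135)];print("floor pts",len(fl))
np.save("B.npy",B)
for y0 in np.arange(-.07,.07,.01):
    q=fl[(fl[:,1]>y0)&(fl[:,1]<y0+.01)]
    if len(q): print(y0.round(2),len(q),np.percentile(q[:,0],[2,98]).round(3))
E
```

```text
False [-0.33693645 -0.89043413  0.12498785]
gap 0.04400381737226966
gap 0.04368097138969605 [-0.34900804 -0.43189667 -1.27426704]
30.0667 0.04401079009902837
-0.002 205
0.002 1500
0.006 49
0.01 43
0.014 202
0.018 8903
0.022 40
0.026 0
floor pts 1789
-0.06 2 [-0.014 -0.008]
-0.05 216 [-0.026  0.01 ]
-0.04 295 [-0.03   0.016]
-0.03 315 [-0.031  0.017]
-0.02 277 [-0.029  0.014]
-0.01 140 [-0.023  0.008]
0.02 57 [-0.017  0.004]
0.03 195 [-0.023  0.007]
0.04 203 [-0.024  0.008]
0.05 89 [-0.019  0.003]
```

View pics/w3.png

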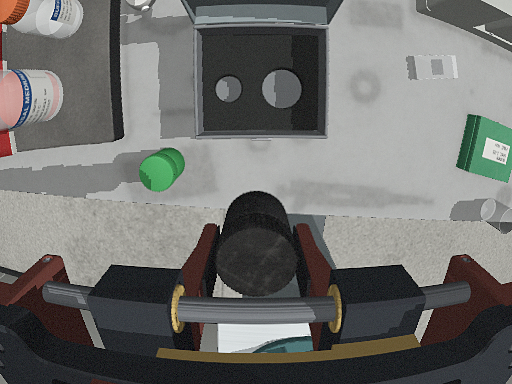

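```bash
cat > sock.py <<'E'
from h import *
from scipy.optimize import least_squares
def rays(w):
    K,R=w["intrinsics"],w["R"];v,u=np.mgrid[:384,:512];a,b=u-K[0,2],v-K[1,2];r=np.hypot(a,b)+1e-9;th=r/K[0,0]
    D=np.stack([a/r*np.sin(th),b/r*np.sin(th),np.cos(th)],-1)@R
    return -R.T@w["t"],D,np.cos(th)
def analyse(w,guess,rad=.0245,zp=.021):
    C,D,ct=rays(w); d=w["range_z"][...,None]
    X=C+D*d/ct[...,None]; Q=C+D*((zp-C[2])/D[...,2])[...,None]
    near=np.hypot(Q[...,0]-guess[0],Q[...,1]-guess[1])<rad+.008
    hole=(near&(X[...,2]<zp-.004)&(w["range_z"]>0)).astype(np.uint8)
    hole=cv2.morphologyEx(hole,cv2.MORPH_OPEN,np.ones((3,3),np.uint8))
    cs,_=cv2.findContours(cv2.resize(hole,None,fx=1,fy=1),cv2.RETR_EXTERNAL,cv2.CHAIN_APPROX_NONE)
    c=max(cs,key=cv2.contourArea)[:,0];q=Q[c[:,1],c[:,0],:2]
    f=least_squares(lambda p:np.hypot(*(q-p[:2]).T)-p[2],[*guess,rad],loss="soft_l1",f_scale=.001)
    top=near&(abs(X[...,2]-zp)<.006)&~hole.astype(bool)
    return f.x,np.sqrt(np.mean(f.fun**2)),X[top][:,2].mean(),c.mean(0)
def rim(w):
    C,D,ct=rays(w);X=(C+D*(w["range_z"]/ct)[...,None]).reshape(-1,3)
    c,s=np.cos(YAW),np.sin(YAW);d=X-[BX,BY,0]
    B=np.stack([c*d[:,0]+s*d[:,1],-s*d[:,0]+c*d[:,1],d[:,2]],1)
    B=B[(abs(B[:,2]-.052)<.004)]
    k=abs(B[:,1])<.06
    fr=B[k&(abs(B[:,0]+.065)<.012)][:,0];L=B[(abs(B[:,0])<.05)&(abs(B[:,1]-.075)<.012)][:,1];Rr=B[(abs(B[:,0])<.05)&(abs(B[:,1]+.075)<.012)][:,1]
    for n,q in(("front(-.063)",fr),("left(.073)",L),("right(-.073)",Rr)): print(n,len(q),np.median(q).round(4) if len(q) else "",X.shape[0])
E
python3 - <<'E'
from sock import *
w=dict(np.load("obs3.npz"))
g=box(-.007,-.031,0)[:2]
x,e,tz,px=analyse(w,g);print("socket",x.round(4),e,tz,px)
d=np.r_[x[:2],0]-[BX,BY,0];print("in box",d@ex,d@ey)
g=box(-.008,.038,0)[:2];x,e,tz,px=analyse(w,g,.0165);print("small",x.round(4),e,tz,px)
rim(w)
X=wworld(w);q=X[(np.hypot(X[:,0]-.42,X[:,1]-.11)<.05)&(X[:,2]>.1)&(X[:,2]<.262)];print(len(q),np.percentile(q,[1,50,99],axis=0).round(3).tolist())
E
```

```text
socket [0.5171 0.0861 0.0236] 0.0013090843488192383 0.019640947843200095 [281.50793651  88.1031746 ]
in box -0.007803657892830485 -0.025450777418958338
small [0.5123 0.151  0.0156] 0.0005541090180791183 0.019783290535039744 [227.61038961  88.38961039]
front(-.063) 389 -0.0623 196608
left(.073) 321 0.0726 196608
right(-.073) 325 -0.0726 196608
8625 [[0.402, 0.081, 0.193], [0.429, 0.111, 0.25], [0.442, 0.141, 0.261]]
```

```bash
python3 - <<'E'
from sock import *
a=YAW-np.pi/2
move_ptp([.425,.09,.17],down(a))
w=capture("wrist");np.savez("obs4.npz",**w)
x,e,tz,px=analyse(w,np.array([.517,.0857]));print("depth",x.round(4),e.round(4),tz,px)
C,D,ct=rays(w);Q=C+D*((.021-C[2])/D[...,2])[...,None]
g=cv2.cvtColor(w["image"],cv2.COLOR_BGR2GRAY);m=np.hypot(Q[...,0]-x[0],Q[...,1]-x[1])<.032
t,_=cv2.threshold(g[m].reshape(-1,1),0,255,cv2.THRESH_OTSU)
b=((g>t)&m).astype(np.uint8);cs,_=cv2.findContours(b,cv2.RETR_EXTERNAL,cv2.CHAIN_APPROX_NONE);c=max(cs,key=cv2.contourArea)[:,0];q=Q[c[:,1],c[:,0],:2]
f=least_squares(lambda p:np.hypot(*(q-p[:2]).T)-p[2],[*x[:2],.0245],loss="soft_l1",f_scale=.001);print("gray",f.x.round(4),np.sqrt(np.mean(f.fun**2)),C.round(3))
rim(w)
im=w["image"].copy();im[c[:,1],c[:,0]]=(0,0,255)
u,v=px.astype(int);cv2.imwrite("pics/w4.png",cv2.resize(im[max(0,v-70):v+130,u-110:u+110],(660,600)))
E
```

```text
depth [0.5171 0.0857 0.0238] 0.0004 0.019678714252984467 [267.14393939  88.13636364]
gray [0.5167 0.0864 0.0228] 0.00031605972098166054 [0.507 0.096 0.33 ]
front(-.063) 537 -0.0623 196608
left(.073) 442 0.0724 196608
right(-.073) 446 -0.0726 196608
```

View pics/w4.png

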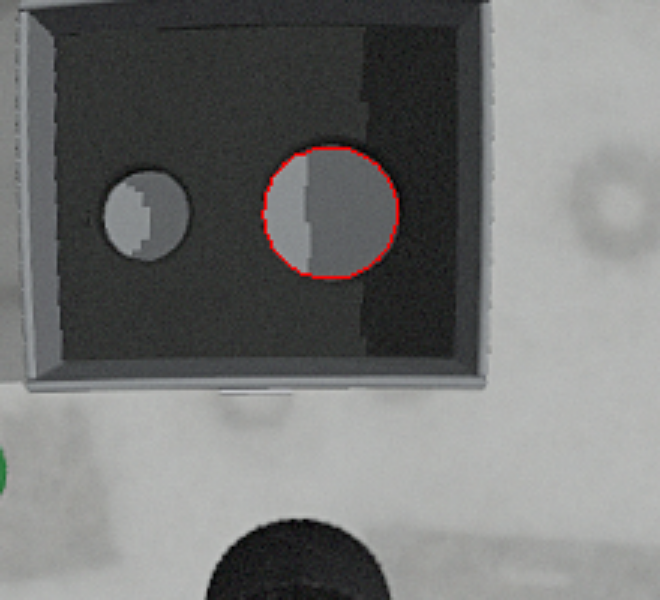

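```bash
cat > place.py <<'E'
from sock import *
a=YAW-np.pi/2;c=np.array([.517,.086])
move_ptp([*c,.14],down(a))
f0=current_force();print(servo_line([*c,.060],rate=.1,contact_N=6),current_position(),current_force()-f0)
r=servo_line([*c,.0345],rate=.03,contact_N=5)
print(r,current_position().round(4),(current_force()-f0).round(2),current_torque().round(2),current_finger_gap(),current_clock())
E
python3 place.py
```

```text
False [0.5173995  0.08607266 0.0605513 ] [0.52800303 0.44655556 0.18665315]
True [0.5165 0.0861 0.035 ] [0.04 0.11 4.62] [ 0.08  0.04 -0.02] 0.043598407546557645 32.6583
```

It went straight in, with floor contact at TCP z=0.035 as expected. Release and check.

```bash
python3 - <<'E'
from sock import *
a=YAW-np.pi/2
move_gripper(.052);print(current_finger_gap(),current_force().round(2))
p=current_position()
print(servo_line([p[0],p[1],.15],rate=.12,contact_N=6))
move_ptp([.425,.09,.22],down(a));sleep(.3)
w=capture("wrist");X=wworld(w)
q=X[(np.hypot(X[:,0]-.517,X[:,1]-.086)<.03)&(X[:,2]>.05)&(X[:,2]<.085)]
print("case top z",len(q),np.percentile(q[:,2],[5,50,95]).round(4),cv2.minEnclosingCircle(q[:,:2].astype(np.float32)))
A=np.c_[q[:,:2],np.ones(len(q))];t=q[abs(q[:,2]-np.median(q[:,2]))<.004];print("tilt",np.linalg.lstsq(np.c_[t[:,:2],np.ones(len(t))],t[:,2],rcond=None)[0])
move_ptp([.44,-.12,.33],down(YAW));
s=capture("side");P,_,_=world(s)
d=P-[BX,BY,0];B=np.stack([d@ex-.065,d@ey,d[:,2]-.052],1)
m=(abs(B[:,1])<.06)&(B[:,2]>.03)&(B[:,2]<.125)&(abs(B[:,0])<.05);q=B[m];k=np.polyfit(q[:,2],q[:,0],1);print("lid inner face slope",len(q),k,"theta",np.pi/2+np.arctan(k[0]))
cv2.imwrite("pics/end.png",cv2.resize(s["image"][90:320,90:400],(780,579)));print(current_clock())
E
```

```text
0.05220458331329528 [-0.58  0.67 -0.29]
False
case top z 1333 [0.0636 0.0653 0.0666] ((0.5165683627128601, 0.08596031367778778), 0.022222980856895447)
tilt [ 0.0013876  -0.00015191  0.06449671]
lid inner face slope 142 [0.12599863 0.02604211] theta 1.6961344693139675
36.85
```

View pics/end.png

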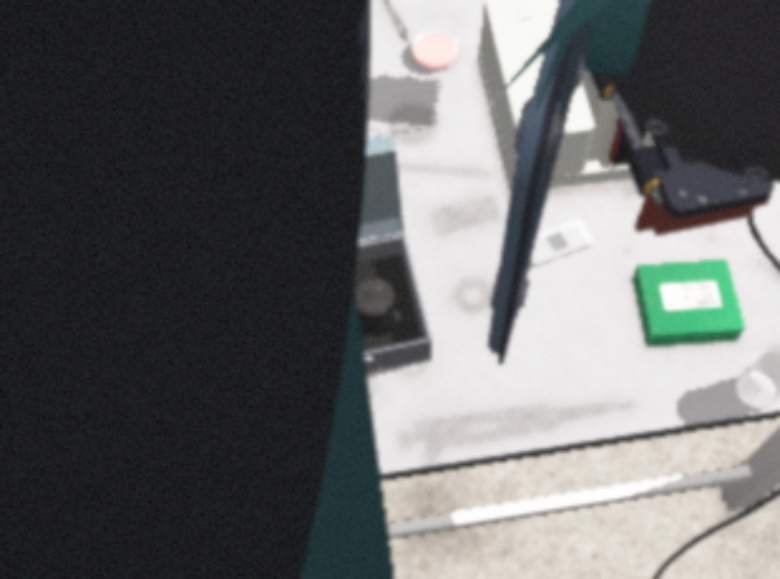

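The case is seated upright: top at 0.065, radius and centre match the socket. The arm hides the lid in this view, so I'll swing it aside and check the lid.

```bash
python3 - <<'E'
from h import *
d=np.array([np.cos(-1.3),np.sin(-1.3)])*.46
move_ptp([*d,.30],down(-1.3));sleep(.3)
for n in("side","scene"):
    s=capture(n);P,_,_=world(s)
    d=P-[BX,BY,0];B=np.stack([d@ex-.065,d@ey,d[:,2]-.052],1)
    q=B[(abs(B[:,1])<.065)&(B[:,2]>.03)&(B[:,2]<.118)&(B[:,0]>-.03)&(B[:,0]<.045)]
    for _ in range(3):
        k=np.polyfit(q[:,2],q[:,0],1);q=q[abs(q[:,0]-np.polyval(k,q[:,2]))<.006]
    print(n,len(q),k.round(4),"theta",np.pi/2+np.arctan(k[0]))
    if n=="side": cv2.imwrite("pics/end2.png",cv2.resize(s["image"][90:320,90:400],(780,579)))
print(current_clock(),current_force().round(2))
E
```

```text
side 914 [0.1639 0.0238] theta 1.7332072207235332
scene 540 [0.1541 0.0259] theta 1.7236833973142862
38.9083 [0.44 0.35 0.53]
```

View pics/end2.png

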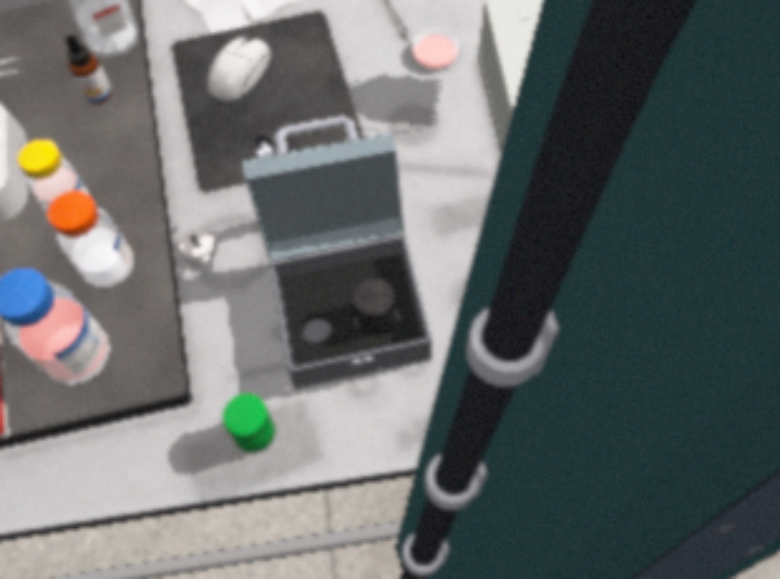

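The lid stands at the stop: 1.72–1.73 by camera against 1.745 felt. The case is in the large socket, and the tally counter is where it was. Handing in.

```bash
python3 -c "
from bench import *
print(close_job(),current_clock())"
```

```text
the job is handed in; nothing more can be done
the job is handed in; nothing more can be done
```

I opened the lid against its stop and set the black objective case in the large socket. The job was handed in at about 39 s, within the 67 s limit.

- **Lid:** I swung it up by the bow handle and felt the stop at about 1.745 rad. I held it there for about 1.2 s at roughly 7 N above the moving baseline, then released it. Afterwards the side and scene cameras put the lid at 1.73 and 1.72 rad. That is 0.01–0.02 rad below the felt angle, and I took it as camera error.
- **Case:** I picked the black case, not the green look-alike. It went into the socket on the first try, with floor contact at the expected height. Its top sits level at about 0.065 m, against 0.067 m nominal; that camera also read the insert about 1.4 mm low. Its centre is within 1 mm of the measured socket centre.
- **Bystanders:** I never reached for the beaker, tally counter or counting slide. The last pictures show them apparently where they were; I did not re-measure their positions.
- **Checks that disagreed:** An early fit of the box model gave an implausible height offset, so I used direct plane and handle measurements instead. One lid reading, taken while the arm blocked the view, gave 1.70 rad. The clear-view readings above replace it.

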